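Set the indexed stop of a drilling jig and load the block

ROBOT

A 6-joint arm with a two-finger parallel gripper is mounted at the origin on a cart in front of the work surface, level with it; the furniture and walls round the work are solid. World frame = base frame: x ahead of the robot, y to its left, z up, the work surface at z = 0. Lengths are in m, angles in rad, forces in N, time in s.
With the tool pointing down it reaches from about 0.3 to 0.775 m from the base axis. Payload 14.6 kg.
Tool frame: the origin (TCP) lies midway between the tips of the shut fingers; the grasp point (between the pads) lies grasp_offset behind it (grasp_offset is the distance from the TCP to the grasp point, in m); z points along the fingers, y is the line along which they close (so a half turn about z gives the same grasp; the last joint's range is limited). The gripper opens to 94 mm and grips with 3 to 60 N. Pads are 16 mm wide; open, the fingers measure 119 mm over their backs; the gripper's body (75 mm by 177 mm) begins 78 mm behind the grasp point.
Start: joints at [-1.36, 0.3, 1.521, -0, 1.321, -0.067], TCP at [0.151, -0.529, 0.205] pointing down, gripper open.
Joint ranges: [-3.03, 3.03], [-0.79, 2.21], [0.23, 2.52], [-1.04, 4.18], [0, 3.07], [-2.55, 2.55]. Speed limits (rad/s): [2.22, 2.22, 2.57, 3.14, 3.14, 3.14].

INTERFACE

Orientations are given as a unit quaternion [x, y, z, w].
In Python, from bench import * gives the robot as it stands. The module is installed in compiled form; this text tells all that it offers.
- The arm moves only by the tool carry_out, never from a script. Its argument "series" is a list of rows, each an object of numbers: "x", "y", "z": the shift along the tool's x, y, z in m; "rx", "ry", "rz": the turn, a rotation vector about the tool's x, y, z in degrees. In form: [{"x": .., "y": .., "z": .., "rx": .., "ry": .., "rz": ..}, ...]. A call has exactly 5 rows; each row is the pose to reach, as a shift and turn from the pose commanded when the call began, along the tool's axes at that moment; what a row does not reach only later rows make up. A row lasts 1/12 s, in which the tool goes at most 41.7 mm and 7.16 degrees, less where a joint would pass 70% of its speed; a pose out of reach is approached as far as the arm can. A call with a gripper value outside its range is refused whole. "hand" is the closure, from 0 (fully open) to 1 (shut), set as the call begins (left out, the last holds). The fingers move at their own pace and stop on an object; "newtons" is the grip in N (left out, the last holds). Time passes only in rows, so rows that repeat a pose let the fingers close, or fill a call up. It gives the time, the measured TCP pose, the force, the opening and the grip force at its end, in the units of the state.
- get_state(): the state, without advancing time (a new reading comes with each control period).
- snapshot(name): name is "scene" or "top" or "wrist"; returns the picture (420x560x3 uint8, red, green, blue); there is no depth.
- camera_info(name): a dict with "camera_matrix" (3x3 intrinsics, pixels), "k1" (the pictures are not rectified: a ray, as slopes to the right and down, at radius r is drawn at 1 + k1 r^2 times it, then the intrinsics apply), "world_to_cam" (4x4, takes a point from world to camera coordinates). Camera axes: x right, y up, looking along -z (the intrinsics and any distortion apply to the point x, -y, -z); pixel columns grow to the right and rows downward; lengths in m; the calibration is good to about 2 mm. A picture is of the moment at which its call begins: read the wrist's pose just before it. camera_info takes no time and is no camera call; for the wrist camera it gives the pose at the moment of the call.
- job_done(): hands the job in; it is judged then, once.
Trained networks look in the newest picture that a camera, given by its name, has taken for a name from the list of things; names that differ only in an ending like _2 or _b are one class to them, and where a whole thing is asked for, a point or a joint stands for the part that bears it (a point fixed in the world has none). Each returns a list of dicts, best first, with "confidence" (0 to 1); they miss things now and then, are a little off and sometimes report something else, mostly with a low value. They report only what shows in the picture. A call takes as long as a camera call.
- cut_out(camera, target): "region" (420x560 bool, what is visible of it) and "uv" ([column, row] in pixels, amid what is visible of it).
The state is a dict: "clock": time; "joint_positions": joint angles; "joint_vel": joint speeds; "tau": joint torques, N m; "tool_pos": TCP position; "orientation": TCP orientation; "wrist_force": force on the tool from outside, world axes, zero at the start; "ft_torque": the same for the moment, N m; "opening": opening from 0.0 (shut) to 1.0 (fully open); "grip_force": force on a finger pad.
Only numpy, scipy, OpenCV 4.12 (cv2) and the standard library are available. Lean on these libraries where they do the work, as an engineer would, in place of code of your own. Each camera call takes 0.05 s, during which the arm holds its last target. There are 200 camera calls.

TASK

Set up the drilling jig for the wooden block: pull up the black plunger knob of the sliding stop, slide the stop out of its parking position to the round index hole that leaves just enough room for the block, and let the pin drop fully home there. Then lay the block flat in the jig between the side strips and the two stops, let go of it, and leave the other tools on the bench where they are.

Things in the scene. Friction and masses are not known exactly. Their poses are not given: they have to be found in the camera images.
- jig: Fixed drilling jig, origin under its middle: dark steel plate 104 mm in x, 306 in y, 14 thick. Jig axes: z up, y along it from the fixed end stop (face at y = -128 mm) towards the sliding stop and knob. Both stops are aluminium blocks 70 mm wide, tops 28 mm over the plate. Guide rails 13 mm high at x = +-37 to 48 mm either side of the sliding stop.
- nest (a point): Centre of the block's place, on the plate's top (14 mm over the bench), axes as the jig's. With the stop in the right hole the place is 118 mm long: fixed stop's face at y = -59, sliding stop's at +59 mm from here. Across, 48 mm between two low side strips (5 mm high, 9 mm thick, y = -54 to +12 mm).
- fit_hole (a point): Mouth, on the plate's top, of the round index hole (10.5 mm) that makes the place fit the block; on the jig's centre line, 104 mm from the nest centre in jig +y. A like hole 35 mm nearer the nest leaves only 83 mm: too short. The parking slot, 30 mm long, lies 48 to 78 mm farther in +y.
- knob (a point): Centre of the black round plunger knob, 30 mm diameter, 25 mm high, on top of the sliding stop; 66 mm over the bench with the pin home. 10.5 mm under its underside is the stop's flat top (a boss 26 mm across, 7 mm high, between). It moves straight up with the plunger and along jig y with the stop; axes as the jig's.
- stop (a joint): Sliding stop along jig y, m: 0 = pin centred in the right hole, -0.035 = in the hole that is too short, 0.053 to 0.073 = in the parking slot where it starts (loose, but it cannot leave with the pin down). About 1.5 N of friction; move it by the knob or its body. Pin in hole: about 1 mm play each way.
- plunger (a joint): Lift of the plunger, m: 0 = pin (8 mm thick, round nose) fully home, 10 mm deep; 0.010 = pin resting on the plate between holes; 0.020 = fully up, hard stop. A spring pushes it down with 4 N at 0, 8 N at 0.020: let go of over a hole, or slid over one while let go, it snaps down by itself.
- block_center (a point): Centre (15 mm above its underside) of the loose beech block, 42 mm in its x, 110 mm in its y, 30 mm high, about 0.09 kg, with drilled holes in its top; it lies flat on the bench to the left of the jig. Grip it across its 42 mm side. Either end may go first.
- tape_measure: yellow tape measure, 36x84x62 mm, standing near the front; a bystander; origin at the middle of its underside
- chisel: green-handled chisel, 194 mm, lying at the back left; a bystander; origin at the middle of its underside

How it is judged:
On the way, in this order (a step that is already met when the one before it is completed fails the run):
1. the plunger is pulled up, its pin out of the parking slot (value of joint plunger above 0.0095 m), for 0.05 s.
2. the stop stands at the hole that fits the block, the pin fully home (value of joint stop between -0.0025 and 0.0025 m and value of joint plunger below 0.002 m), for 0.3 s.
At the end, for the whole second after the job is handed in: Stop within 2.5 mm of the fitting hole, plunger within 2 mm of fully home; block flat (3 degrees, centre 12 to 18 mm over the plate), along the jig within 0.1 rad, centre within 5 mm across and 6 mm along of the nest centre, at rest (all of step 2 and x of block_center in the frame of nest between -0.005 and 0.005 m and y of block_center in the frame of nest between -0.006 and 0.006 m and z of block_center in the frame of nest between 0.012 and 0.018 m and angle between block_center's own z axis and vertical below 0.05 rad and angle between the y axis of block_center and the y axis of nest, either way round below 0.1 rad and linear speed of wood_block below 0.02 m/s); the robot touches nothing.
It fails at once if a bystander tool is moved more than 30 mm (distance of any of tape_measure, chisel from where it was at the start of the episode above 0.03 m).
It also fails if it takes over 51 s, if anything falls off the work surface, if the arm or the gripper's body presses on something with over 40 N, if the wrist force passes 120 N, or if a joint passes its speed limit or range.

## Working session

There is one attempt and no reset: what is moved stays moved. The work goes in short steps, Python scripts to look and compute and a tool call to move; the robot and the scene stay as the last step left them, time stands still between calls to the robot, and variables do not carry over. Pictures are saved under pics/ and viewed, at most 10 in all, crops included, and the job is handed in when it is done.

Besides the shell and the picture viewer there is one more tool, called by a JSON object that holds its "fn" and its "kwargs", one argument or row to a line. carry_out: Moves the arm, as the interface text tells. Its arguments: {"type":"object","properties":{"series":{"type":"array","items":{"type":"object","properties":{"x":{"type":"number"},"y":{"type":"number"},"z":{"type":"number"},"rx":{"type":"number"},"ry":{"type":"number"},"rz":{"type":"number"}}}},"hand":{"type":"number"},"newtons":{"type":"number"}},"required":["series"]}

```bash
mkdir -p pics
cat > h.py <<'E'
from bench import *
import numpy as np, cv2
from scipy.spatial.transform import Rotation as R
np.set_printoptions(precision=4,suppress=True)
def ray(cam,uv):
    c=camera_info(cam);K=np.array(c["camera_matrix"]);k1=c["k1"];T=np.array(c["world_to_cam"])
    d=cv2.undistortPoints(np.array([[uv]],float),K,np.array([k1,0,0,0,0.]))[0,0]
    Rm=T[:3,:3];o=-Rm.T@T[:3,3]
    return o,Rm.T@np.array([d[0],-d[1],-1.])
def onz(cam,uv,z):
    o,d=ray(cam,uv);return o+d*(z-o[2])/d[2]
def proj(cam,p):
    c=camera_info(cam);K=np.array(c["camera_matrix"]);k1=c["k1"];T=np.array(c["world_to_cam"])
    q=T[:3,:3]@np.array(p)+T[:3,3];s=np.array([q[0],-q[1]])/-q[2];s=s*(1+k1*(s@s))
    return K[:2,:2]@s+K[:2,2]
def rowto(p,yaw=None):
    s=get_state();q=R.from_quat(s["orientation"])
    return q.inv().apply(np.array(p)-s["tool_pos"])
E
python3 - <<'E'
from h import *
s=get_state();print({k:(np.array(v) if not isinstance(v,float) else v) for k,v in s.items()}); print(R.from_quat(s["orientation"]).as_matrix())
import bench; print([n for n in dir(bench) if not n.startswith('_')])
try: print(grasp_offset)
except Exception as e: print(e)
for c in ("top","scene"):
    im=snapshot(c);cv2.imwrite(f"pics/{c}0.png",im[:,:,::-1])
    for t in ("jig","knob","stop","block_center","tape_measure","chisel"):
        for r in cut_out(c,t)[:2]:
            m=r["region"].astype(np.uint8);rect=cv2.minAreaRect(cv2.findNonZero(m)) if m.any() else None
            print(c,t,round(r["confidence"],2),np.array(r["uv"]),m.sum(),rect)
    ci=camera_info(c);print(ci)
E
```

```text
{'clock': 0.0, 'joint_positions': array([-1.3596,  0.3004,  1.5216,  0.    ,  1.3207, -0.0666]), 'joint_vel': array([ 0.0008,  0.0002, -0.001 , -0.0003,  0.0005, -0.0014]), 'tau': array([ -0.0002, -53.1809, -35.2734,   0.0707,   0.0243,  -0.0001]), 'tool_pos': array([ 0.1508, -0.5286,  0.2049]), 'orientation': array([ 0.9904,  0.1384, -0.    , -0.0006]), 'wrist_force': array([-0.2668,  0.2584, -1.2259]), 'ft_torque': array([-0.0692,  0.0108, -0.0373]), 'grip_force': 0.0, 'opening': 1.000563337927448}
[[ 0.9617  0.2742 -0.0002]
 [ 0.2742 -0.9617  0.0011]
 [ 0.0001 -0.0012 -1.    ]]
['MotionError', 'camera_info', 'cut_out', 'get_state', 'grasp_offset', 'job_done', 'snapshot']
0.0188
top jig 0.87 [348.2 189.1] 6390 ((351.5140075683594, 187.3110809326172), (47.851619720458984, 137.844970703125), 77.125)
top knob 0.56 [315.7 197.2] 157 ((315.7500305175781, 194.25001525878906), (12.727920532226562, 13.435027122497559), 45.0)
top knob 0.17 [224.9 281. ] 625 ((221.99232482910156, 281.4384460449219), (18.729244232177734, 38.07866287231445), 82.87498474121094)
top stop 0.84 [319.  193.1] 1081 
[... 1357 characters left out ...]
.922279357910156, 40.676719665527344), 25.64100456237793)
scene block_center 0.45 [319.1 232.7] 850 ((316.9615478515625, 235.3076934814453), (30.23116111755371, 29.953811645507812), 33.690067291259766)
scene chisel 0.77 [254.3 130.4] 476 ((258.8355712890625, 126.66020202636719), (9.40811538696289, 63.53382110595703), 64.17900848388672)
{'camera_matrix': array([[475.7713,   0.    , 281.4363],
       [  0.    , 475.7713, 200.3185],
       [  0.    ,   0.    ,   1.    ]]), 'k1': -0.16758689345975222, 'world_to_cam': array([[ 0.7494, -0.6621, -0.0033, -0.3247],
       [ 0.5842,  0.6588,  0.474 , -0.4045],
       [-0.3117, -0.3571,  0.8805, -1.0616],
       [ 0.    ,  0.    ,  0.    ,  1.    ]])}
```

Run:
```python
from h import *
im=cv2.imread("pics/top0.png");c=cv2.resize(im[110:310,100:440],None,fx=2.35,fy=2.35,interpolation=cv2.INTER_CUBIC);cv2.imwrite("pics/top0c.png",c)
print("knob",onz("top",(315.75,194.25),.0785)); 
j=cut_out("top","jig")[0]["region"].astype(np.uint8)
b=cut_out("top","block_center")[0]["region"].astype(np.uint8)
def poly(m,z):
    pts=cv2.findNonZero(m)[:,0].astype(float)
    w=np.array([onz("top",p,z)[:2] for p in pts]);r=cv2.minAreaRect((w*1000).astype(np.float32));return r
print("jig",poly(j,.014)); print("block",poly(b,.03));
```

```text
knob [ 0.5339 -0.0065  0.0785]Traceback (most recent call last):
  File "<stdin>", line 9, in <module>
  File "<stdin>", line 8, in poly
  File "h.py", line 11, in onz
    o,d=ray(cam,uv);return o+d*(z-o[2])/d[2]
        ~~~^^^^^^^^
  File "h.py", line 6, in ray
    c=camera_info(cam);K=np.array(c["camera_matrix"]);k1=c["k1"];T=np.array(c["world_to_cam"])
ValueError: time passes only in moves, steps and waits
```

View pics/top0c.png

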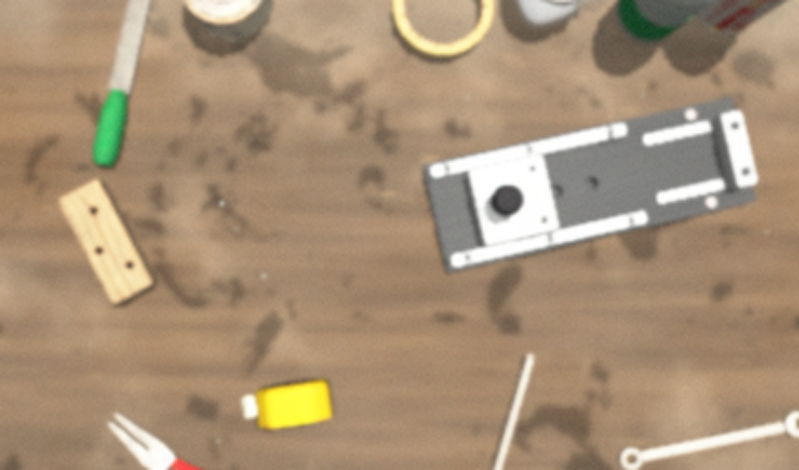

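The top view shows the jig with its knob at about pixel (316,195). The fixed stop is at the right, near (414,174), and the index holes are near (337,191) and (352,188). The block lies at the left at (145,213), the tape measure at (222,281) and the chisel at (153,140).

```bash
cat >> h.py <<'E'
import functools
_ci=camera_info
camera_info=functools.lru_cache(None)(lambda n:_ci(n))
def mrect(cam,m,z):
    w=np.array([onz(cam,p,z)[:2] for p in cv2.findNonZero(m.astype(np.uint8))[:,0].astype(float)])
    (c,s,a)=cv2.minAreaRect((w*1000).astype(np.float32));return np.array(c),np.array(s),a
E
python3 - <<'E'
from h import *
snapshot("top")
for t,z in (("jig",.014),("block_center",.03),("stop",.042),("knob",.0785)):
    r=cut_out("top",t)[0];print(t,r["confidence"],mrect("top",r["region"],z))
# centre line from crop pixels
f=lambda u,v:(u/2.35+100,v/2.35+110)
for n,uv,z in (("corner NL",(426,167),.014),("corner SL",(448,271),.014),("corner NR",(738,97),.014),("corner SR",(756,197),.014),("fit hole",(558,190),.014),("short hole",(593,183),.014),("knob",(507,200),.0785),("railNL",(432,170),.027),("blkA",(60,200),.03),("blkB",(98,180),.03),("blkC",(153,287),.03),("blkD",(117,305),.03)):
    print(n,onz("top",f(*uv),z))
snapshot("scene")
for t,z in (("jig",.014),("block_center",.03),("knob",.0785)):
    for r in cut_out("scene",t)[:1]:print(t,r["confidence"],mrect("scene",r["region"],z))
E
```

```text
jig 0.69 (array([556.3853, -97.9615]), array([106.9485, 313.0206]), 13.942364692687988)
block_center 0.7 (array([491.7478, 355.0309]), array([115.0965,  49.6309]), 30.02809715270996)
stop 0.84 (array([535.5049, -16.1714]), array([72.3784, 71.9746]), 13.718332290649414)
knob 0.47 (array([532.3755,  -7.0936]), array([29.1068, 29.1832]), 0.7591346502304077)
corner NL [0.5662 0.0618 0.014 ]
corner SL [0.4687 0.0396 0.014 ]
corner NR [ 0.6409 -0.2392  0.014 ]
corner SR [ 0.5444 -0.2572  0.014 ]
fit hole [ 0.547  -0.0637  0.014 ]
short hole [ 0.5544 -0.0973  0.014 ]
knob [ 0.5321 -0.0065  0.0785]
railNL [0.5622 0.0569 0.027 ]
blkA [0.5281 0.4001 0.03  ]
blkB [0.5472 0.3652 0.03  ]
blkC [0.4495 0.312  0.03  ]
blkD [0.4324 0.3448 0.03  ]
jig 0.67 (array([553.5096, -95.0736]), array([111.881, 303.994]), 13.877856254577637)
block_center 0.67 (array([486.1552, 349.4108]), array([121.3814,  50.022 ]), 28.878477096557617)
knob 0.48 (array([530.7125, -11.3941]), array([32.4558, 26.7975]), 47.02213668823242)
```

{"fn": "carry_out", "kwargs": {
  "series": [
    {"x": 0.032,"y": -0.025},
    {"x": 0.064,"y": -0.05},
    {"x": 0.096,"y": -0.075},
    {"x": 0.128,"y": -0.1},
    {"x": 0.16,"y": -0.125}
  ],
  "hand": 0,
  "newtons": 40
}}

```text
invalid input at $.series[0]: expected keys x, y, z, rx, ry, rz
```

{"fn": "carry_out", "kwargs": {
  "series": [
    {"x": 0.032,"y": -0.025},
    {"x": 0.064,"y": -0.05},
    {"x": 0.096,"y": -0.075},
    {"x": 0.128,"y": -0.1},
    {"x": 0.16,"y": -0.125}
  ]
}}

```text
invalid input at $.series[0]: expected keys x, y, z, rx, ry, rz
```

{"fn": "carry_out", "kwargs": {
  "series": [
    {"x": 0.032,"y": -0.025},
    {"x": 0.064,"y": -0.05},
    {"x": 0.096,"y": -0.075},
    {"x": 0.128,"y": -0.1},
    {"x": 0.16,"y": -0.125}
  ]
}}

```text
invalid input at $.series[0]: expected keys x, y, z, rx, ry, rz
```

{"fn": "carry_out", "kwargs": {
  "series": [
    {"x": 0.032,"y": -0.025,"z": 0,"rx": 0,"ry": 0,"rz": 0},
    {"x": 0.064,"y": -0.05,"z": 0,"rx": 0,"ry": 0,"rz": 0},
    {"x": 0.096,"y": -0.075,"z": 0,"rx": 0,"ry": 0,"rz": 0},
    {"x": 0.128,"y": -0.1,"z": 0,"rx": 0,"ry": 0,"rz": 0},
    {"x": 0.16,"y": -0.125,"z": 0,"rx": 0,"ry": 0,"rz": 0}
  ],
  "hand": 0,
  "newtons": 40
}}

```text
clock: 1.67
tool_pos: [0.271, -0.3631, 0.2055]
orientation: [0.99, 0.138, 0.0, 0.0]
wrist_force: [1.1, -0.8, 0.5]
opening: 1.0
grip_force: 0.0
```

{"fn": "carry_out", "kwargs": {
  "series": [
    {"x": 0.032,"y": -0.025,"z": 0,"rx": 0,"ry": 0,"rz": 0},
    {"x": 0.064,"y": -0.05,"z": 0,"rx": 0,"ry": 0,"rz": 0},
    {"x": 0.096,"y": -0.075,"z": 0,"rx": 0,"ry": 0,"rz": 0},
    {"x": 0.128,"y": -0.1,"z": 0,"rx": 0,"ry": 0,"rz": 0},
    {"x": 0.16,"y": -0.125,"z": 0,"rx": 0,"ry": 0,"rz": 0}
  ]
}}

```text
clock: 2.08
tool_pos: [0.3908, -0.1989, 0.2058]
orientation: [0.99, 0.138, 0.0, 0.0]
wrist_force: [0.1, -0.6, 1.1]
opening: 1.0
grip_force: 0.0
```

{"fn": "carry_out", "kwargs": {
  "series": [
    {"x": 0.032,"y": -0.025,"z": 0,"rx": 0,"ry": 0,"rz": 0},
    {"x": 0.064,"y": -0.05,"z": 0,"rx": 0,"ry": 0,"rz": 0},
    {"x": 0.096,"y": -0.075,"z": 0,"rx": 0,"ry": 0,"rz": 0},
    {"x": 0.128,"y": -0.1,"z": 0,"rx": 0,"ry": 0,"rz": 0},
    {"x": 0.16,"y": -0.125,"z": 0,"rx": 0,"ry": 0,"rz": 0}
  ]
}}

```text
clock: 2.5
tool_pos: [0.5105, -0.0346, 0.2056]
orientation: [0.99, 0.139, 0.0, 0.0]
wrist_force: [1.0, -1.0, 0.5]
opening: 0.999
grip_force: 0.0
```

Run:
```python
from h import *
s=get_state();print(s["tool_pos"],R.from_quat(s["orientation"]).as_matrix()[:,1])
camera_info("wrist");im=snapshot("wrist");cv2.imwrite("pics/w1.png",im[:,:,::-1])
for t,z in (("knob",.0785),("stop",.042),("jig",.014)):
    for r in cut_out("wrist",t)[:1]:print(t,r["confidence"],r["uv"],mrect("wrist",r["region"],z))
print(proj("wrist",(.547,-.064,.014)),proj("wrist",(.532,-.0065,.0785)))
```

```text
[ 0.5105 -0.0346  0.2056] [ 0.2745 -0.9616  0.0002]
knob 0.63 [255.1, 178.8] (array([535.8508,  -7.7514]), array([28.8982, 28.0212]), 15.601200103759766)
stop 0.91 [264.3, 178.1] (array([537.2251, -17.518 ]), array([72.1274, 69.9115]), 13.5546236038208)
jig 0.59 [338.9, 174.8] (array([ 558.0121, -101.9001]), array([106.5896, 320.1479]), 13.852350234985352)
[308.4312 175.3338] [251.5855 181.2576]
```

View pics/w1.png

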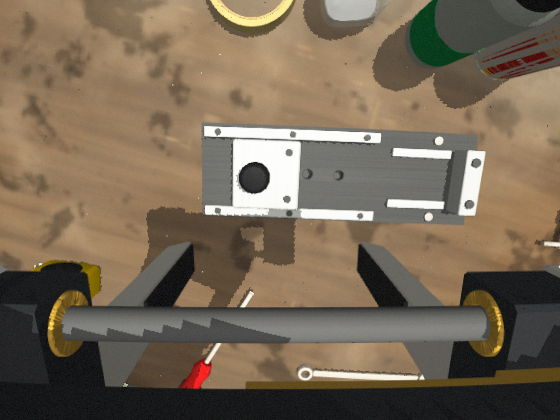

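The wrist view shows the knob at (255,178), the fit hole at (308,174), the short hole at (339,175) and the fixed stop's top at about (473,180). The cyan-free plate area between is clear.

Run:
```python
from h import *
im=cv2.imread("pics/w1.png",0)
# hole centroids: darkest blob near guesses
for g in ((308,174),(339,175)):
    x,y=g;p=im[y-8:y+9,x-8:x+9].astype(float);m=p<(p.min()+np.median(p))/2
    yy,xx=np.nonzero(m);c=(x-8+xx.mean(),y-8+yy.mean());print("hole",c,m.sum(),onz("wrist",c,.014))
m=(im<60)[155:205,230:282];n,l,st,ce=cv2.connectedComponentsWithStats(m.astype(np.uint8));k=1+st[1:,4].argmax();c=ce[k]+[230,155];print("knob",c,st[k],onz("wrist",c,.076))
for uv,z in (((204,124),.014),((203,215),.014),((478,136),.014),((474,223),.014)):print(onz("wrist",uv,z))
```

```text
hole (np.float64(309.43333333333334), np.float64(173.93333333333334)) 30 [ 0.5478 -0.0659  0.014 ]
hole (np.float64(340.11764705882354), np.float64(174.58823529411765)) 34 [ 0.5567 -0.0993  0.014 ]
knob [253.255 178.302] [  9   7  30  31 596] [ 0.5338 -0.0086  0.076 ]
[0.5684 0.0606 0.014 ]
[0.4689 0.0383 0.014 ]
[ 0.6413 -0.2351  0.014 ]
[ 0.5472 -0.2709  0.014 ]
```

{"fn": "carry_out", "kwargs": {
  "series": [
    {"x": 0.015,"y": -0.01,"z": 0.01,"rx": 0,"ry": 0,"rz": 2.1},
    {"x": 0.0295,"y": -0.0193,"z": 0.03,"rx": 0,"ry": 0,"rz": 2.1},
    {"x": 0.0295,"y": -0.0193,"z": 0.06,"rx": 0,"ry": 0,"rz": 2.1},
    {"x": 0.0295,"y": -0.0193,"z": 0.09,"rx": 0,"ry": 0,"rz": 2.1},
    {"x": 0.0295,"y": -0.0193,"z": 0.115,"rx": 0,"ry": 0,"rz": 2.1}
  ]
}}

```text
clock: 3.12
tool_pos: [0.5317, -0.0112, 0.0888]
orientation: [0.993, 0.12, -0.0, -0.0]
wrist_force: [0.2, -0.6, 0.4]
opening: 1.001
grip_force: 0.0
```

{"fn": "carry_out", "kwargs": {
  "series": [
    {"x": 0,"y": 0,"z": 0.02,"rx": 0,"ry": 0,"rz": 0},
    {"x": 0,"y": 0,"z": 0.035,"rx": 0,"ry": 0,"rz": 0},
    {"x": 0,"y": 0,"z": 0.042,"rx": 0,"ry": 0,"rz": 0},
    {"x": 0,"y": 0,"z": 0.042,"rx": 0,"ry": 0,"rz": 0},
    {"x": 0,"y": 0,"z": 0.042,"rx": 0,"ry": 0,"rz": 0}
  ]
}}

```text
clock: 3.53
tool_pos: [0.5327, -0.0107, 0.0492]
orientation: [0.993, 0.12, 0.0, 0.0]
wrist_force: [-0.4, 0.6, 0.5]
opening: 0.999
grip_force: 0.0
```

{"fn": "carry_out", "kwargs": {
  "series": [
    {"x": 0,"y": 0,"z": 0,"rx": 0,"ry": 0,"rz": 0},
    {"x": 0,"y": 0,"z": 0,"rx": 0,"ry": 0,"rz": 0},
    {"x": 0,"y": 0,"z": 0,"rx": 0,"ry": 0,"rz": 0},
    {"x": 0,"y": 0,"z": 0,"rx": 0,"ry": 0,"rz": 0},
    {"x": 0,"y": 0,"z": 0,"rx": 0,"ry": 0,"rz": 0}
  ],
  "hand": 1,
  "newtons": 40
}}

```text
clock: 3.95
tool_pos: [0.5328, -0.01, 0.0488]
orientation: [0.993, 0.12, 0.0, 0.0]
wrist_force: [-0.4, 0.7, 0.9]
opening: 0.68
grip_force: 0.0
```

{"fn": "carry_out", "kwargs": {
  "series": [
    {"x": 0,"y": 0,"z": 0,"rx": 0,"ry": 0,"rz": 0},
    {"x": 0,"y": 0,"z": 0,"rx": 0,"ry": 0,"rz": 0},
    {"x": 0,"y": 0,"z": 0,"rx": 0,"ry": 0,"rz": 0},
    {"x": 0,"y": 0,"z": 0,"rx": 0,"ry": 0,"rz": 0},
    {"x": 0,"y": 0,"z": 0,"rx": 0,"ry": 0,"rz": 0}
  ]
}}

```text
clock: 4.37
tool_pos: [0.5326, -0.0099, 0.0484]
orientation: [0.993, 0.12, -0.0, -0.0]
wrist_force: [-1.6, 1.6, -0.2]
opening: 0.326
grip_force: 0.8
```

{"fn": "carry_out", "kwargs": {
  "series": [
    {"x": 0,"y": 0,"z": 0,"rx": 0,"ry": 0,"rz": 0},
    {"x": 0,"y": 0,"z": 0,"rx": 0,"ry": 0,"rz": 0},
    {"x": 0,"y": 0,"z": 0,"rx": 0,"ry": 0,"rz": 0},
    {"x": 0,"y": 0,"z": 0,"rx": 0,"ry": 0,"rz": 0},
    {"x": 0,"y": 0,"z": 0,"rx": 0,"ry": 0,"rz": 0}
  ]
}}

```text
clock: 4.78
tool_pos: [0.5327, -0.01, 0.0484]
orientation: [0.993, 0.12, -0.0, -0.0]
wrist_force: [0.0, 0.9, -0.5]
opening: 0.302
grip_force: 40.0
```

{"fn": "carry_out", "kwargs": {
  "series": [
    {"x": 0,"y": 0,"z": -0.004,"rx": 0,"ry": 0,"rz": 0},
    {"x": 0,"y": 0,"z": -0.008,"rx": 0,"ry": 0,"rz": 0},
    {"x": 0,"y": 0,"z": -0.012,"rx": 0,"ry": 0,"rz": 0},
    {"x": 0,"y": 0,"z": -0.016,"rx": 0,"ry": 0,"rz": 0},
    {"x": 0,"y": 0,"z": -0.016,"rx": 0,"ry": 0,"rz": 0}
  ]
}}

```text
clock: 5.2
tool_pos: [0.5326, -0.01, 0.065]
orientation: [0.993, 0.12, -0.0, -0.0]
wrist_force: [1.5, 1.2, -8.5]
opening: 0.304
grip_force: 40.0
```

{"fn": "carry_out", "kwargs": {
  "series": [
    {"x": 0,"y": 0.01,"z": 0,"rx": 0,"ry": 0,"rz": 0},
    {"x": 0,"y": 0.023,"z": 0,"rx": 0,"ry": 0,"rz": 0},
    {"x": 0,"y": 0.036,"z": 0,"rx": 0,"ry": 0,"rz": 0},
    {"x": 0,"y": 0.046,"z": 0,"rx": 0,"ry": 0,"rz": 0},
    {"x": 0,"y": 0.052,"z": 0,"rx": 0,"ry": 0,"rz": 0}
  ]
}}

```text
clock: 5.62
tool_pos: [0.5453, -0.0622, 0.0643]
orientation: [0.993, 0.12, -0.0, 0.0]
wrist_force: [1.8, 2.1, -8.4]
opening: 0.309
grip_force: 40.0
```

{"fn": "carry_out", "kwargs": {
  "series": [
    {"x": 0,"y": 0,"z": 0,"rx": 0,"ry": 0,"rz": 0},
    {"x": 0,"y": 0,"z": 0.002,"rx": 0,"ry": 0,"rz": 0},
    {"x": 0,"y": 0,"z": 0.004,"rx": 0,"ry": 0,"rz": 0},
    {"x": 0,"y": 0,"z": 0.006,"rx": 0,"ry": 0,"rz": 0},
    {"x": 0,"y": 0,"z": 0.006,"rx": 0,"ry": 0,"rz": 0}
  ]
}}

```text
clock: 6.03
tool_pos: [0.5449, -0.0602, 0.058]
orientation: [0.993, 0.12, -0.0, -0.0]
wrist_force: [1.6, -0.4, -6.4]
opening: 0.306
grip_force: 40.0
```

{"fn": "carry_out", "kwargs": {
  "series": [
    {"x": 0,"y": 0,"z": 0,"rx": 0,"ry": 0,"rz": 0},
    {"x": 0,"y": 0,"z": 0,"rx": 0,"ry": 0,"rz": 0},
    {"x": 0,"y": 0,"z": 0.004,"rx": 0,"ry": 0,"rz": 0},
    {"x": 0,"y": 0,"z": 0.008,"rx": 0,"ry": 0,"rz": 0},
    {"x": 0,"y": 0,"z": 0.008,"rx": 0,"ry": 0,"rz": 0}
  ],
  "hand": 0.62
}}

```text
clock: 6.45
tool_pos: [0.5448, -0.0604, 0.0498]
orientation: [0.993, 0.12, -0.0, -0.0]
wrist_force: [-0.3, -0.4, -1.0]
opening: 0.377
grip_force: 0.0
```

{"fn": "carry_out", "kwargs": {
  "series": [
    {"x": 0,"y": 0.001,"z": 0,"rx": 0,"ry": 0,"rz": 0},
    {"x": 0,"y": 0.002,"z": 0,"rx": 0,"ry": 0,"rz": 0},
    {"x": 0,"y": 0.003,"z": 0,"rx": 0,"ry": 0,"rz": 0},
    {"x": 0,"y": 0.004,"z": 0,"rx": 0,"ry": 0,"rz": 0},
    {"x": 0,"y": 0.005,"z": 0,"rx": 0,"ry": 0,"rz": 0}
  ]
}}

```text
clock: 6.87
tool_pos: [0.5463, -0.0654, 0.0505]
orientation: [0.993, 0.12, 0.0, -0.0]
wrist_force: [-0.7, 1.6, 0.8]
opening: 0.382
grip_force: 0.8
```

{"fn": "carry_out", "kwargs": {
  "series": [
    {"x": 0,"y": 0.0006,"z": 0,"rx": 0,"ry": 0,"rz": 0},
    {"x": 0,"y": 0.0012,"z": 0,"rx": 0,"ry": 0,"rz": 0},
    {"x": 0,"y": 0.0018,"z": 0,"rx": 0,"ry": 0,"rz": 0},
    {"x": 0,"y": 0.0024,"z": 0,"rx": 0,"ry": 0,"rz": 0},
    {"x": 0,"y": 0.003,"z": 0,"rx": 0,"ry": 0,"rz": 0}
  ]
}}

```text
clock: 7.28
tool_pos: [0.5466, -0.0666, 0.0505]
orientation: [0.993, 0.12, -0.0, -0.001]
wrist_force: [-3.7, 17.3, 5.3]
opening: 0.379
grip_force: 8.8
```

{"fn": "carry_out", "kwargs": {
  "series": [
    {"x": 0,"y": -0.003,"z": 0,"rx": 0,"ry": 0,"rz": 0},
    {"x": 0,"y": -0.005,"z": 0,"rx": 0,"ry": 0,"rz": 0},
    {"x": 0,"y": -0.005,"z": 0,"rx": 0,"ry": 0,"rz": 0},
    {"x": 0,"y": -0.005,"z": -0.01,"rx": 0,"ry": 0,"rz": 0},
    {"x": 0,"y": -0.005,"z": -0.03,"rx": 0,"ry": 0,"rz": 0}
  ],
  "hand": 0
}}

```text
clock: 7.7
tool_pos: [0.5447, -0.0635, 0.0794]
orientation: [0.993, 0.12, -0.002, -0.0]
wrist_force: [0.5, -0.1, 0.9]
opening: 0.7
grip_force: 0.0
```

{"fn": "carry_out", "kwargs": {
  "series": [
    {"x": -0.02,"y": 0,"z": -0.04,"rx": 0,"ry": 0,"rz": 0},
    {"x": -0.04,"y": 0,"z": -0.08,"rx": 0,"ry": 0,"rz": 0},
    {"x": -0.04,"y": 0,"z": -0.12,"rx": 0,"ry": 0,"rz": 0},
    {"x": -0.04,"y": 0,"z": -0.12,"rx": 0,"ry": 0,"rz": 0},
    {"x": -0.04,"y": 0,"z": -0.12,"rx": 0,"ry": 0,"rz": 0}
  ]
}}

```text
clock: 8.12
tool_pos: [0.5079, -0.0735, 0.2038]
orientation: [0.993, 0.12, 0.003, 0.001]
wrist_force: [-0.3, 0.3, -0.0]
opening: 0.992
grip_force: 0.0
```

Run:
```python
from h import *
s=get_state();print(s["tool_pos"],s["wrist_force"])
camera_info("wrist");im=snapshot("wrist");cv2.imwrite("pics/w2.png",im[:,:,::-1])
sc=snapshot("scene");
r=cut_out("scene","stop")
a=cv2.resize(im[90:280,150:530,::-1],None,fx=2,fy=2,interpolation=cv2.INTER_CUBIC)
cv2.imwrite("pics/w2c.png",a)
for t,z in (("stop",.042),("knob",.0785)):
    for c in ("scene",):
        for q in cut_out(c,t)[:1]:print(c,t,q["confidence"],q["uv"],mrect(c,q["region"],z))
for t,z in (("stop",.042),("knob",.0785),("knob",.0885),("jig",.014)):
    for q in cut_out("wrist",t)[:1]:print(t,q["confidence"],q["uv"],mrect("wrist",q["region"],z))
cv2.imwrite("pics/s2c.png",cv2.resize(sc[180:330,250:450,::-1],None,fx=4,fy=4,interpolation=cv2.INTER_CUBIC))
```

```text
[ 0.5079 -0.0735  0.2038] [-0.3124  0.2961 -0.045 ]
scene stop 0.67 [336.1, 247.7] (array([546.7543, -75.7386]), array([77.0803, 72.7289]), 13.91285228729248)
stop 0.91 [281.7, 166.8] (array([550.8439, -72.42  ]), array([71.5055, 70.7754]), 13.70212173461914)
knob 0.93 [273.2, 169.2] (array([548.585 , -62.9558]), array([29.163 , 28.5794]), 58.418453216552734)
knob 0.93 [273.2, 169.2] (array([549.336 , -62.8049]), array([28.2115, 27.6469]), 58.42075729370117)
jig 0.77 [302.7, 159.4] (array([ 557.1842, -100.3046]), array([105.9756, 317.0816]), 13.619022369384766)
```

View pics/s2c.png

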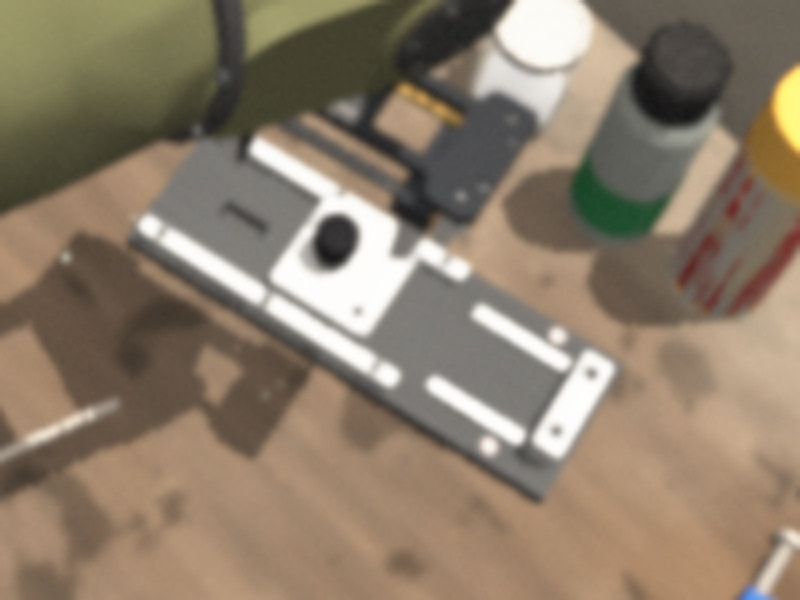

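View pics/w2c.png

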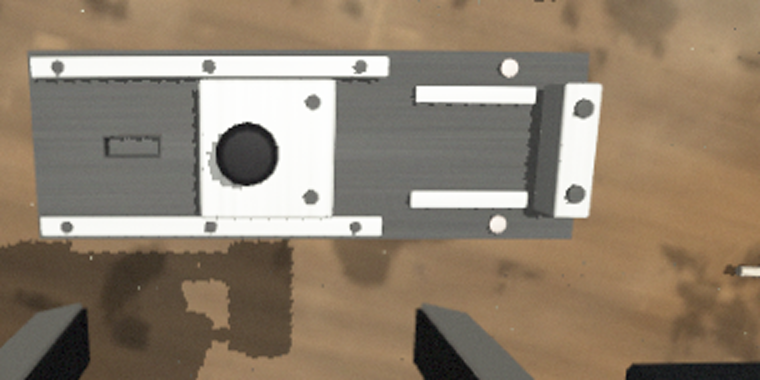

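The scene crop shows the stop moved out of the parking slot, with the knob at crop (337,240) sitting close on it. The wrist crop shows the knob at (247,154), the stop's inner edge at x≈334 and the fixed stop's face edge at x≈566, with side strips between. I'll triangulate the knob height and the nest.

Run:
```python
from h import *
def tri(a,b):
    (o1,d1),(o2,d2)=a,b;A=np.c_[d1,-d2];t=np.linalg.lstsq(A,o2-o1,rcond=None)[0];p,q=o1+t[0]*d1,o2+t[1]*d2;return (p+q)/2,np.linalg.norm(p-q)
w=(150+247.5/2,90+154/2)
s=cv2.imread("pics/s2c.png",0);m=(s<65)[205:275,305:365].astype(np.uint8);yy,xx=np.nonzero(m);c=(xx.mean()+305,yy.mean()+205);print(c,m.sum())
print("knob",tri(ray("wrist",w),ray("scene",(250+c[0]/4,180+c[1]/4))))
f=lambda u,v:(u/2+150,v/2+90)
P={}
for n,uv,z in (("ssT",(335,80),.042),("ssB",(332.5,217),.042),("fsT",(566.5,84),.042),("fsB",(554,217),.042),("stripTl",(414.5,103),.019),("stripTr",(530,104),.019),("stripBl",(411,191),.019),("stripBr",(527,192),.019),("jTL",(28,53),.014),("jBL",(40,238),.014),("jTR",(588,53),.014),("jBR",(572,238),.014)):
    P[n]=onz("wrist",f(*uv),z);print(n,P[n])
print("mid stops",sum(P[k] for k in("ssT","ssB","fsT","fsB"))/4)
s=get_state();print(R.from_quat(s["orientation"]).as_matrix(),s["joint_positions"])
```

```text
(np.float64(334.193853427896), np.float64(241.43656422379826)) 1269
knob (array([ 0.5464, -0.0631,  0.0623]), np.float64(0.0010399338919717276))
ssT [ 0.5904 -0.0965  0.042 ]
ssB [ 0.5234 -0.1135  0.042 ]
fsT [ 0.6173 -0.2105  0.042 ]
fsB [ 0.5513 -0.2268  0.042 ]
stripTl [ 0.5905 -0.1437  0.019 ]
stripTr [ 0.6054 -0.2048  0.019 ]
stripBl [ 0.5445 -0.1555  0.019 ]
stripBr [ 0.5596 -0.2187  0.019 ]
jTL [0.5671 0.064  0.014 ]
jBL [0.4684 0.0402 0.014 ]
jTR [ 0.6396 -0.2292  0.014 ]
jBR [ 0.5406 -0.2552  0.014 ]
mid stops [ 0.5706 -0.1618  0.042 ]
[[ 0.9711  0.2388 -0.0013]
 [ 0.2388 -0.9711  0.0003]
 [-0.0012 -0.0006 -1.    ]] [-0.2144  0.221   1.6339 -0.      1.288   1.1152]
```

{"fn": "carry_out", "kwargs": {
  "series": [
    {"x": 0.0046,"y": -0.04,"z": 0,"rx": 0,"ry": 0,"rz": 0},
    {"x": 0.0092,"y": -0.08,"z": 0,"rx": 0,"ry": 0,"rz": 0},
    {"x": 0.0138,"y": -0.12,"z": 0,"rx": 0,"ry": 0,"rz": 0},
    {"x": 0.0184,"y": -0.16,"z": 0,"rx": 0,"ry": 0,"rz": 0},
    {"x": 0.023,"y": -0.2,"z": 0,"rx": 0,"ry": 0,"rz": 0}
  ]
}}

```text
clock: 8.98
tool_pos: [0.4809, 0.1285, 0.2003]
orientation: [0.993, 0.12, -0.0, 0.0]
wrist_force: [1.0, 0.4, 0.0]
opening: 0.999
grip_force: 0.0
```

{"fn": "carry_out", "kwargs": {
  "series": [
    {"x": 0.0046,"y": -0.041,"z": 0,"rx": 0,"ry": 0,"rz": -4},
    {"x": 0.0092,"y": -0.082,"z": 0,"rx": 0,"ry": 0,"rz": -8},
    {"x": 0.0138,"y": -0.123,"z": 0,"rx": 0,"ry": 0,"rz": -12},
    {"x": 0.0184,"y": -0.164,"z": 0,"rx": 0,"ry": 0,"rz": -16},
    {"x": 0.023,"y": -0.205,"z": 0,"rx": 0,"ry": 0,"rz": -16.2}
  ]
}}

```text
clock: 9.4
tool_pos: [0.4541, 0.3334, 0.2002]
orientation: [0.965, 0.261, -0.0, 0.0]
wrist_force: [1.0, -0.7, 0.3]
opening: 1.001
grip_force: 0.0
```

{"fn": "carry_out", "kwargs": {
  "series": [
    {"x": 0,"y": 0,"z": 0,"rx": 0,"ry": 0,"rz": 0},
    {"x": 0,"y": 0,"z": 0,"rx": 0,"ry": 0,"rz": 0},
    {"x": 0,"y": 0,"z": 0,"rx": 0,"ry": 0,"rz": 0},
    {"x": 0,"y": 0,"z": 0,"rx": 0,"ry": 0,"rz": 0},
    {"x": 0,"y": 0,"z": 0,"rx": 0,"ry": 0,"rz": 0}
  ]
}}

```text
clock: 9.82
tool_pos: [0.4553, 0.3302, 0.2006]
orientation: [0.966, 0.258, 0.0, 0.0]
wrist_force: [-0.3, -0.8, -0.2]
opening: 0.996
grip_force: 0.0
```

Run:
```python
from h import *
s=get_state();M=R.from_quat(s["orientation"]).as_matrix();print(s["clock"],s["tool_pos"],M)
camera_info("wrist");im=snapshot("wrist");cv2.imwrite("pics/w3.png",im[:,:,::-1])
r=cut_out("wrist","block_center")[0];c,sz,a=mrect("wrist",r["region"],.03);print(r["confidence"],r["uv"],c,sz,a)
r=cut_out("wrist","block_center")[0];print(cv2.minAreaRect(cv2.findNonZero(r["region"].astype(np.uint8))))
for l in (.0,): print("shift",M.T@(np.r_[c/1000,0.01]-s["tool_pos"]))
```

```text
9.8167 [0.4553 0.3302 0.2006] [[ 0.8667  0.4988  0.0001]
 [ 0.4988 -0.8667 -0.    ]
 [ 0.0001  0.0001 -1.    ]]
0.75 [267.9, 157.5] [493.5587 358.0939] [111.5343  42.7336] 28.894752502441406
((269.4999694824219, 156.5), (106.99998474121094, 40.99999237060547), 90.0)
shift [ 0.047  -0.0051  0.1906]
```

View pics/w3.png

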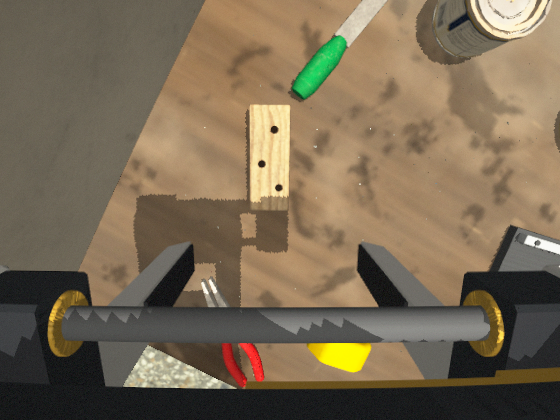

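The wrist view shows the block upright in the image (columns 248–290, rows 105–210), aligned with the tool. The chisel handle tip at (297,95) is clear of both fingers.

{"fn": "carry_out", "kwargs": {
  "series": [
    {"x": 0.025,"y": -0.003,"z": 0.02,"rx": 0,"ry": 0,"rz": 0.6},
    {"x": 0.047,"y": -0.005,"z": 0.045,"rx": 0,"ry": 0,"rz": 0.6},
    {"x": 0.047,"y": -0.005,"z": 0.08,"rx": 0,"ry": 0,"rz": 0.6},
    {"x": 0.047,"y": -0.005,"z": 0.115,"rx": 0,"ry": 0,"rz": 0.6},
    {"x": 0.047,"y": -0.005,"z": 0.14,"rx": 0,"ry": 0,"rz": 0.6}
  ]
}}

```text
clock: 10.38
tool_pos: [0.4925, 0.3582, 0.0573]
orientation: [0.967, 0.254, -0.001, 0.0]
wrist_force: [0.3, -0.0, -0.1]
opening: 0.998
grip_force: 0.0
```

{"fn": "carry_out", "kwargs": {
  "series": [
    {"x": 0,"y": 0,"z": 0.02,"rx": 0,"ry": 0,"rz": 0},
    {"x": 0,"y": 0,"z": 0.035,"rx": 0,"ry": 0,"rz": 0},
    {"x": 0,"y": 0,"z": 0.045,"rx": 0,"ry": 0,"rz": 0},
    {"x": 0,"y": 0,"z": 0.0505,"rx": 0,"ry": 0,"rz": 0},
    {"x": 0,"y": 0,"z": 0.0505,"rx": 0,"ry": 0,"rz": 0}
  ]
}}

```text
clock: 10.8
tool_pos: [0.493, 0.3588, 0.0093]
orientation: [0.967, 0.254, -0.001, 0.0]
wrist_force: [-0.7, -0.6, -0.5]
opening: 1.0
grip_force: 0.0
```

{"fn": "carry_out", "kwargs": {
  "series": [
    {"x": 0,"y": 0,"z": 0,"rx": 0,"ry": 0,"rz": 0},
    {"x": 0,"y": 0,"z": 0,"rx": 0,"ry": 0,"rz": 0},
    {"x": 0,"y": 0,"z": 0,"rx": 0,"ry": 0,"rz": 0},
    {"x": 0,"y": 0,"z": 0,"rx": 0,"ry": 0,"rz": 0},
    {"x": 0,"y": 0,"z": 0,"rx": 0,"ry": 0,"rz": 0}
  ],
  "hand": 1,
  "newtons": 20
}}

```text
clock: 11.22
tool_pos: [0.4933, 0.3593, 0.0104]
orientation: [0.967, 0.254, 0.0, -0.0]
wrist_force: [0.3, 0.1, 0.9]
opening: 0.679
grip_force: 0.0
```

{"fn": "carry_out", "kwargs": {
  "series": [
    {"x": 0,"y": 0,"z": 0,"rx": 0,"ry": 0,"rz": 0},
    {"x": 0,"y": 0,"z": 0,"rx": 0,"ry": 0,"rz": 0},
    {"x": 0,"y": 0,"z": 0,"rx": 0,"ry": 0,"rz": 0},
    {"x": 0,"y": 0,"z": 0,"rx": 0,"ry": 0,"rz": 0},
    {"x": 0,"y": 0,"z": 0,"rx": 0,"ry": 0,"rz": 0}
  ]
}}

```text
clock: 11.63
tool_pos: [0.4931, 0.3592, 0.01]
orientation: [0.967, 0.254, -0.0, -0.0]
wrist_force: [-0.3, -0.8, 0.8]
opening: 0.447
grip_force: 20.0
```

{"fn": "carry_out", "kwargs": {
  "series": [
    {"x": 0,"y": 0,"z": -0.02,"rx": 0,"ry": 0,"rz": 0},
    {"x": 0,"y": 0,"z": -0.055,"rx": 0,"ry": 0,"rz": 0},
    {"x": 0,"y": 0,"z": -0.09,"rx": 0,"ry": 0,"rz": 0},
    {"x": 0,"y": 0,"z": -0.125,"rx": 0,"ry": 0,"rz": 0},
    {"x": 0,"y": 0,"z": -0.15,"rx": 0,"ry": 0,"rz": 0}
  ]
}}

```text
clock: 12.05
tool_pos: [0.4934, 0.3594, 0.1632]
orientation: [0.967, 0.254, 0.001, -0.0]
wrist_force: [0.2, -0.1, -1.0]
opening: 0.442
grip_force: 20.0
```

{"fn": "carry_out", "kwargs": {
  "series": [
    {"x": -0.01,"y": 0.026,"z": 0,"rx": 0,"ry": 0,"rz": 0},
    {"x": -0.024,"y": 0.063,"z": 0,"rx": 0,"ry": 0,"rz": 0},
    {"x": -0.038,"y": 0.1,"z": 0,"rx": 0,"ry": 0,"rz": 0},
    {"x": -0.052,"y": 0.137,"z": 0,"rx": 0,"ry": 0,"rz": 0},
    {"x": -0.066,"y": 0.174,"z": 0,"rx": 0,"ry": 0,"rz": 0}
  ]
}}

```text
clock: 12.47
tool_pos: [0.5208, 0.1734, 0.1599]
orientation: [0.967, 0.254, -0.0, 0.0]
wrist_force: [1.4, 0.8, -1.4]
opening: 0.449
grip_force: 20.0
```

{"fn": "carry_out", "kwargs": {
  "series": [
    {"x": -0.014,"y": 0.037,"z": 0,"rx": 0,"ry": 0,"rz": 0},
    {"x": -0.028,"y": 0.074,"z": 0,"rx": 0,"ry": 0,"rz": 0},
    {"x": -0.042,"y": 0.111,"z": 0,"rx": 0,"ry": 0,"rz": 0},
    {"x": -0.056,"y": 0.148,"z": 0,"rx": 0,"ry": 0,"rz": 0},
    {"x": -0.07,"y": 0.185,"z": 0,"rx": 0,"ry": 0,"rz": 0}
  ]
}}

```text
clock: 12.88
tool_pos: [0.5508, -0.0223, 0.16]
orientation: [0.967, 0.254, 0.0, 0.0]
wrist_force: [1.1, 0.2, -1.4]
opening: 0.447
grip_force: 20.0
```

{"fn": "carry_out", "kwargs": {
  "series": [
    {"x": -0.014,"y": 0.035,"z": 0,"rx": 0,"ry": 0,"rz": -6},
    {"x": -0.028,"y": 0.07,"z": 0,"rx": 0,"ry": 0,"rz": -12},
    {"x": -0.042,"y": 0.105,"z": 0,"rx": 0,"ry": 0,"rz": -18},
    {"x": -0.053,"y": 0.134,"z": 0,"rx": 0,"ry": 0,"rz": -24},
    {"x": -0.053,"y": 0.134,"z": 0,"rx": 0,"ry": 0,"rz": -30}
  ]
}}

```text
clock: 13.3
tool_pos: [0.5705, -0.1681, 0.1595]
orientation: [0.868, 0.496, -0.0, 0.0]
wrist_force: [-0.3, -0.7, -0.2]
opening: 0.447
grip_force: 20.0
```

{"fn": "carry_out", "kwargs": {
  "series": [
    {"x": 0,"y": 0,"z": 0,"rx": 0,"ry": 0,"rz": -6},
    {"x": 0,"y": 0,"z": 0,"rx": 0,"ry": 0,"rz": -12},
    {"x": 0,"y": 0,"z": 0,"rx": 0,"ry": 0,"rz": -18},
    {"x": 0,"y": 0,"z": 0,"rx": 0,"ry": 0,"rz": -24},
    {"x": 0,"y": 0,"z": 0,"rx": 0,"ry": 0,"rz": -30}
  ]
}}

```text
clock: 13.72
tool_pos: [0.5705, -0.1631, 0.1597]
orientation: [0.709, 0.705, -0.0, -0.0]
wrist_force: [0.6, -0.2, -0.7]
opening: 0.445
grip_force: 20.0
```

{"fn": "carry_out", "kwargs": {
  "series": [
    {"x": 0,"y": 0,"z": 0,"rx": 0,"ry": 0,"rz": -5},
    {"x": 0,"y": 0,"z": 0,"rx": 0,"ry": 0,"rz": -10},
    {"x": 0,"y": 0,"z": 0,"rx": 0,"ry": 0,"rz": -14.3},
    {"x": 0,"y": 0,"z": 0,"rx": 0,"ry": 0,"rz": -14.3},
    {"x": 0,"y": 0,"z": 0,"rx": 0,"ry": 0,"rz": -14.3}
  ]
}}

```text
clock: 14.13
tool_pos: [0.5705, -0.1631, 0.1598]
orientation: [0.619, 0.786, -0.0, -0.0]
wrist_force: [-0.7, -0.3, -0.9]
opening: 0.443
grip_force: 20.0
```

Run:
```python
from h import *
s=get_state();M=R.from_quat(s["orientation"]).as_matrix();print(s["clock"],s["tool_pos"],M,np.degrees(np.arctan2(M[1,0],M[0,0])),s["opening"],s["grip_force"])
camera_info("wrist");im=snapshot("wrist");cv2.imwrite("pics/w4.png",im[:,:,::-1])
r=cut_out("wrist","block_center")[0];print(r["confidence"],mrect("wrist",r["region"],s["tool_pos"][2]+.02))
print("shift",M.T@(np.array([.5705,-.1625,.04])-s["tool_pos"]))
```

```text
14.1333 [ 0.5705 -0.1631  0.1598] [[-0.2348  0.9721 -0.0002]
 [ 0.9721  0.2348  0.0001]
 [ 0.0001 -0.0002 -1.    ]] 103.57767073215639 0.44251322028701173 19.999462366104126
0.85 (array([ 571.4153, -164.0819]), array([ 42.1756, 111.5902]), 13.627914428710938)
shift [0.0006 0.0001 0.1198]
```

View pics/w4.png

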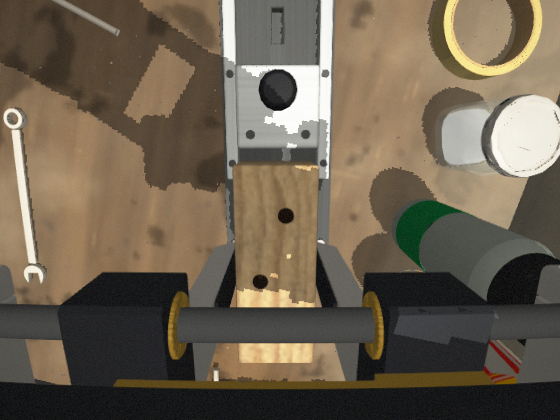

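The wrist view shows the block held straight over the jig (columns 233–318), with the knob at (278,90) on the jig's centre line. The green bottle at the right (430,250) might be near the gripper body, so I'll check that clearance.

Run:
```python
from h import *
for uv in ((575,195),(615,240),(655,225)): print("scene base",onz("scene",(250+uv[0]/4,180+uv[1]/4),0))
for uv in ((400,205),(397,225),(402,258)): print("wrist edge",onz("wrist",uv,0.0),onz("wrist",uv,0.1))
# jig centre line vs knob in wrist view
print("knob",onz("wrist",(278,90),.0785))
for n,uv,z in (("railL",(223,165),.027),("railR",(333,165),.027),("slotL",(271,25),.014),("slotR",(284,25),.014),("stopBL",(236,148),.042),("stopBR",(320,148),.042)):
    p=onz("wrist",uv,z);d=p[:2]-np.array([.5705,-.1625]);print(n,p,"jig x,y",d@[.9716,.2368],d@[-.2368,.9716])
```

```text
scene base [ 0.7116 -0.1304  0.    ]
scene base [ 0.7074 -0.1699  0.    ]
scene base [ 0.7353 -0.1807  0.    ]
wrist edge [ 0.6995 -0.1343  0.    ] [ 0.6575 -0.1243  0.1   ]
wrist edge [ 0.7033 -0.1559  0.    ] [ 0.6601 -0.1395  0.1   ]
wrist edge [ 0.7206 -0.1902  0.    ] [ 0.6724 -0.1638  0.1   ]
knob [ 0.5494 -0.0639  0.0785]
railL [ 0.5134 -0.1342  0.027 ] jig x,y -0.04876252626757764 0.04104241140329213
railR [ 0.6141 -0.11    0.027 ] jig x,y 0.054826845141229076 0.040683587388608916
slotL [ 0.5282 -0.0013  0.014 ] jig x,y -0.0029626660753926913 0.16662804783159826
slotR [0.5396 0.0014 0.014 ] jig x,y 0.008843386439321267 0.16658455816438592
stopBL [ 0.5237 -0.1152  0.042 ] jig x,y -0.03427710614774922 0.05704721592944753
stopBR [ 0.5961 -0.0978  0.042 ] jig x,y 0.04020846683719301 0.05678771583144763
```

{"fn": "carry_out", "kwargs": {
  "series": [
    {"x": -0.0014,"y": 0.0014,"z": 0.025,"rx": 0,"ry": 0,"rz": 0},
    {"x": -0.0014,"y": 0.0014,"z": 0.055,"rx": 0,"ry": 0,"rz": 0},
    {"x": -0.0014,"y": 0.0014,"z": 0.085,"rx": 0,"ry": 0,"rz": 0},
    {"x": -0.0014,"y": 0.0014,"z": 0.105,"rx": 0,"ry": 0,"rz": 0},
    {"x": -0.0014,"y": 0.0014,"z": 0.115,"rx": 0,"ry": 0,"rz": 0}
  ]
}}

```text
clock: 14.65
tool_pos: [0.571, -0.1637, 0.042]
orientation: [0.618, 0.786, -0.001, -0.002]
wrist_force: [-0.9, 0.5, -0.8]
opening: 0.447
grip_force: 20.0
```

{"fn": "carry_out", "kwargs": {
  "series": [
    {"x": 0,"y": 0,"z": 0,"rx": 0,"ry": 0,"rz": 0},
    {"x": 0,"y": 0,"z": 0,"rx": 0,"ry": 0,"rz": 0},
    {"x": 0,"y": 0,"z": 0,"rx": 0,"ry": 0,"rz": 0},
    {"x": 0,"y": 0,"z": 0,"rx": 0,"ry": 0,"rz": 0},
    {"x": 0,"y": 0,"z": 0,"rx": 0,"ry": 0,"rz": 0}
  ]
}}

```text
clock: 15.07
tool_pos: [0.5728, -0.1643, 0.0462]
orientation: [0.618, 0.786, 0.0, 0.001]
wrist_force: [-0.6, 0.4, -0.8]
opening: 0.442
grip_force: 20.0
```

Run:
```python
from h import *
s=get_state();print(s["clock"],s["tool_pos"],s["wrist_force"])
camera_info("wrist");im=snapshot("wrist");cv2.imwrite("pics/w5.png",im[:,:,::-1])
cv2.imwrite("pics/w5c.png",cv2.resize(im[0:300,160:400,::-1],None,fx=2,fy=2,interpolation=cv2.INTER_CUBIC))
```

```text
15.0667 [ 0.5728 -0.1643  0.0462] [-0.5646  0.4259 -0.8358]
```

View pics/w5c.png

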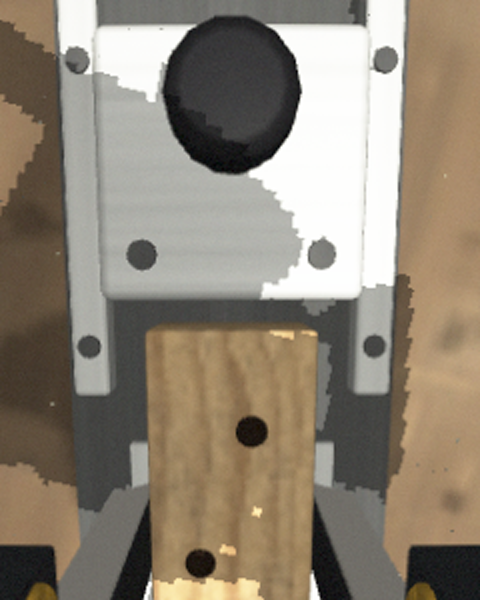

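The crop shows the block's near edges at columns 147 and 318, with the strip ends' outer edges at 130 and 333 and the stop face at row 298 (columns 103–362). The block looks well centred, with a gap at the stop.

Run:
```python
from h import *
M=R.from_quat(get_state()["orientation"]).as_matrix();t=get_state()["tool_pos"]
for n,uv,z in (("strL",(131,460),.019),("strR",(332.5,460),.019),("stL",(104,290),.042),("stR",(361,290),.042),("face",(232,299),.042),("railL",(74,380),.027),("railR",(390,380),.027),("bL",(148,345),.080),("bR",(317.5,345),.080),("bL2",(152,500),.080),("bR2",(314,500),.080),("bF",(232,328),.080),("stripend",(140,443),.019)):
    p=onz("wrist",(uv[0]/2+160,uv[1]/2),z);print(n,(M.T@(p-t))[:2])
print(np.degrees(np.arctan2(M[1,0],M[0,0])))
```

```text
strL [ 0.0073 -0.0319]
strR [0.0072 0.0338]
stL [ 0.0619 -0.034 ]
stR [0.0618 0.0364]
face [0.0594 0.0011]
railL [ 0.0349 -0.0472]
railR [0.0347 0.0493]
bL [ 0.0505 -0.0176]
bR [0.0505 0.0199]
bL2 [ 0.0145 -0.0177]
bR2 [0.0144 0.0201]
bF [0.0542 0.001 ]
stripend [ 0.013  -0.0288]
103.70799834732276
```

{"fn": "carry_out", "kwargs": {
  "series": [
    {"x": 0.001,"y": 0,"z": 0.005,"rx": 0,"ry": 0,"rz": 0},
    {"x": 0.001,"y": 0,"z": 0.01,"rx": 0,"ry": 0,"rz": 0},
    {"x": 0.001,"y": 0,"z": 0.014,"rx": 0,"ry": 0,"rz": 0},
    {"x": 0.001,"y": 0,"z": 0.018,"rx": 0,"ry": 0,"rz": 0},
    {"x": 0.001,"y": 0,"z": 0.0205,"rx": 0,"ry": 0,"rz": 0}
  ]
}}

```text
clock: 15.53
tool_pos: [0.5718, -0.1631, 0.0238]
orientation: [0.618, 0.787, -0.0, -0.0]
wrist_force: [-12.8, 2.0, 30.6]
opening: 0.443
grip_force: 20.0
```

{"fn": "carry_out", "kwargs": {
  "series": [
    {"x": 0,"y": 0,"z": 0,"rx": 0,"ry": 0,"rz": 0},
    {"x": 0,"y": 0,"z": 0,"rx": 0,"ry": 0,"rz": 0},
    {"x": 0,"y": 0,"z": 0,"rx": 0,"ry": 0,"rz": 0},
    {"x": 0,"y": 0,"z": 0,"rx": 0,"ry": 0,"rz": 0},
    {"x": 0,"y": 0,"z": 0,"rx": 0,"ry": 0,"rz": 0}
  ]
}}

```text
clock: 15.95
tool_pos: [0.5721, -0.1632, 0.0244]
orientation: [0.618, 0.786, 0.0, -0.0]
wrist_force: [-0.2, 0.3, -1.5]
opening: 0.443
grip_force: 20.0
```

{"fn": "carry_out", "kwargs": {
  "series": [
    {"x": 0,"y": 0,"z": 0,"rx": 0,"ry": 0,"rz": 0},
    {"x": 0,"y": 0,"z": 0,"rx": 0,"ry": 0,"rz": 0},
    {"x": 0,"y": 0,"z": 0,"rx": 0,"ry": 0,"rz": 0},
    {"x": 0,"y": 0,"z": 0,"rx": 0,"ry": 0,"rz": 0},
    {"x": 0,"y": 0,"z": 0,"rx": 0,"ry": 0,"rz": 0}
  ],
  "hand": 0.35
}}

```text
clock: 16.37
tool_pos: [0.5721, -0.1632, 0.0245]
orientation: [0.618, 0.786, 0.0, 0.0]
wrist_force: [-0.8, 0.6, -0.2]
opening: 0.647
grip_force: 0.0
```

{"fn": "carry_out", "kwargs": {
  "series": [
    {"x": 0,"y": 0,"z": -0.005,"rx": 0,"ry": 0,"rz": 0},
    {"x": 0,"y": 0,"z": -0.015,"rx": 0,"ry": 0,"rz": 0},
    {"x": 0,"y": 0,"z": -0.035,"rx": 0,"ry": 0,"rz": 0},
    {"x": 0,"y": 0,"z": -0.06,"rx": 0,"ry": 0,"rz": 0},
    {"x": 0,"y": 0,"z": -0.09,"rx": 0,"ry": 0,"rz": 0}
  ]
}}

```text
clock: 16.78
tool_pos: [0.5715, -0.163, 0.1154]
orientation: [0.618, 0.786, -0.0, -0.001]
wrist_force: [0.3, -0.2, -1.0]
opening: 0.653
grip_force: 0.0
```

{"fn": "carry_out", "kwargs": {
  "series": [
    {"x": -0.03,"y": 0,"z": -0.02,"rx": 0,"ry": 0,"rz": 0},
    {"x": -0.06,"y": 0,"z": -0.04,"rx": 0,"ry": 0,"rz": 0},
    {"x": -0.08,"y": 0,"z": -0.06,"rx": 0,"ry": 0,"rz": 0},
    {"x": -0.08,"y": 0,"z": -0.08,"rx": 0,"ry": 0,"rz": 0},
    {"x": -0.08,"y": 0,"z": -0.08,"rx": 0,"ry": 0,"rz": 0}
  ]
}}

```text
clock: 17.2
tool_pos: [0.5921, -0.2424, 0.1995]
orientation: [0.618, 0.786, 0.001, 0.003]
wrist_force: [1.2, 0.3, 1.0]
opening: 0.651
grip_force: 0.0
```

Run:
```python
from h import *
s=get_state();print(s["clock"],s["tool_pos"],s["wrist_force"])
camera_info("wrist");im=snapshot("wrist");cv2.imwrite("pics/w6.png",im[:,:,::-1])
for t,z in (("block_center",.044),("stop",.042),("knob",.0785)):
    for q in cut_out("wrist",t)[:1]:print(t,q["confidence"],q["uv"],mrect("wrist",q["region"],z))
```

```text
17.2 [ 0.5921 -0.2424  0.1995] [1.1745 0.2891 0.9978]
block_center 0.89 [275.8, 120.9] (array([ 573.238 , -164.8414]), array([ 42.2685, 109.8415]), 13.54738712310791)
stop 0.85 [273.7, 34.0] (array([553.688, -83.399]), array([72.2433, 56.7204]), 13.671347618103027)
knob 0.96 [270.3, 11.3] (array([551.5022, -75.7719]), array([27.3512, 13.2283]), 13.606611251831055)
```

View pics/w6.png

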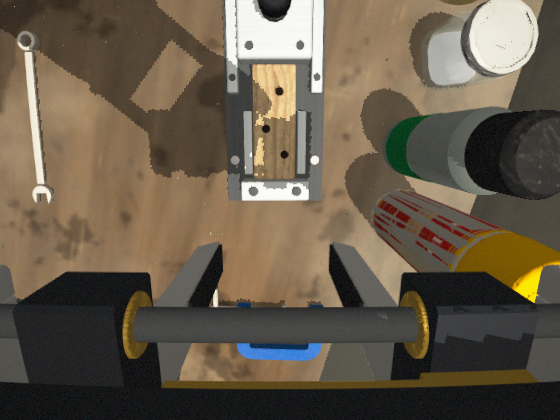

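The block (columns 251–299, rows 65–180) lies flat between the strips and both stops, with nothing touching it. I'll hand it in.

```bash
python3 -c "
from bench import *
print(job_done())"
```

```text
the job is handed in; nothing more can be done
None
```

The job is handed in at about 17 s of the 51 s allowed: the stop's pin snapped into the fitting hole, the block lies flat in the jig, and the arm is clear of everything. No verdict came back from the hand-in.

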